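# Fill and close the mosaic jar

## Robot

A 6-joint arm with a two-finger parallel gripper is mounted at the origin on the work surface. World frame = base frame: x ahead of the robot, y to its left, z up, the work surface at z = 0. Lengths are in mm, angles in rad, forces in N, time in s.
With the tool pointing down it reaches from about 300 to 850 mm from the base axis. Payload 4.2 kg.
Tool frame: the origin (TCP) lies on the centre line of the jaws, within the pads' length; the fingertips stand 14 mm ahead of it and the grasp point (between the pads) lies 5 mm behind it; z points along the fingers, y is the line along which they close (so a half turn about z gives the same grasp; the last joint's range is limited). The gripper opens to 91 mm and grips with 3 to 60 N. Pads are 32 mm wide; open, the fingers measure 118 mm over their backs; the gripper's body (76 mm by 178 mm) begins 60 mm behind the grasp point.
Start: joints at [1.162, 0.32, 1.565, -0, 1.257, -0.02], TCP at [217.973, 532.099, 227.976] pointing down, gripper open.
Joint ranges: [-3.11, 3.11], [-0.84, 2.01], [0.21, 2.61], [-1.34, 4.49], [0.05, 2.63], [-2.56, 2.56]. Speed limits (rad/s): [2.57, 2.57, 3.14, 3.14, 3.14, 3.14].

## Interface

Orientations are given as a unit quaternion [x, y, z, w].
In Python, from cell import * gives the robot as it stands.
- The arm moves only by the shell command python3 -m creep 'ROWS' [FORCE]. ROWS is JSON, a list of rows, each a list of 7 numbers: the opening, from 0 (shut) to 1 (fully open), then the shift along the world's x, y, z scaled (see below), then the turn, a rotation vector about the world's x, y, z scaled (see below). In form: [[fingers, dx, dy, dz, wx, wy, wz], ...]. A call has 1 to 20 rows; each row shifts and turns the commanded pose from where the row before left it; what a row does not reach is not made up. The controller multiplies each number of a shift by 0.05 m and each number of a turn by 4 degrees. A row lasts 1/12 s, in which the tool goes at most 41.7 mm and 7.16 degrees, less where a joint would pass 70% of its speed; a pose out of reach is approached as far as the arm can. A call with a number of a shift or a turn outside -1 to 1 is refused whole. A call with a gripper value outside its range is refused whole. The fingers move at their own pace and stop on an object; FORCE is the grip in N (left out, the last holds). Time passes only in rows, so rows that do not move let the fingers close. It gives the time, the measured TCP pose, the force, the opening and the grip force at its end, in the units of the state.
- observe(): the state, without advancing time (a new reading comes with each control period).
- grab_frame(name): name is "scene" or "top"; returns the picture (384x512x3 uint8, red, green, blue); there is no depth.
- camera_info(name): a dict with "fx", "fy", "cx", "cy" (pixels), "xyz" and "attitude" of the camera in the world. Camera axes: x right, y up, looking along -z (the intrinsics and any distortion apply to the point x, -y, -z); pixel columns grow to the right and rows downward; lengths in mm; the calibration is good to about 2 mm. A picture is of the moment at which its call begins. camera_info takes no time and is no camera call.
- job_done(): hands the job in; it is judged then, once.
The state is a dict: "t": time; "q": joint angles; "dq": joint speeds; "effort": joint torques, N m; "ee_pos": TCP position; "eef_rot": TCP orientation; "force": force on the tool from outside, world axes, zero at the start; "ft_torque": the same for the moment, N m; "grip_width": opening from 0.0 (shut) to 1.0 (fully open); "gripper_force": force on a finger pad.
Only numpy, scipy, OpenCV 4.12 (cv2) and the standard library are available. Lean on these libraries where they do the work, as an engineer would, in place of code of your own. Each camera call takes 0.05 s, during which the arm holds its last target. There are 200 camera calls.

## Task

Fill the jar at the filling stand with the mosaic pieces: slide its carriage fully home under the funnel, then tip the tray by its paddle until all seven pieces have gone through the funnel into the jar (free any that hang or jam), and let the tray settle back level. Then draw the carriage fully out again and put the green lid on the jar, properly seated. Work the post and the paddle gently, feeling for their stops without ramming them, and leave the red-capped jar, the glue bottle and the brush where they are.

Things in the scene. Friction and masses are not known exactly. Their poses are not given: they have to be found in the camera images.
- stand: Filling stand, fixed on the table. Origin: on the table under the funnel's axis; z up, x from the funnel towards the tray (away from the robot), y towards the side of the red paddle. Plywood board 12 mm thick from x = -85 to 135 mm, y = -250 to 170 mm. Posts at x = 85, y = +-95 mm, 263 mm high, carry the tray.
- funnel_rim (a point): Centre of the rim of the blue funnel, which is fixed to the stand: rim 160 mm wide, 206 mm above the table, wall 3 mm, narrowing (about 45 degrees) to a spout 58 mm wide inside, from 146 down to 132 mm above the table. Axes: the stand's. Pieces may bridge at the top of the spout; a gentle push from above with the shut fingers, leaning to stand -x to pass the tray's lip, frees them.
- carriage_slide (a joint): Position of the carriage that holds the jar (m). 0 = fully home against a firm rubber-buffered stop, jar centred under the funnel; it grows as the carriage is drawn out along the stand's -y, up to a like stop at 0.17. Sliding friction about 2.5 N; it stays where it is left.
- post_top (a point): The carriage's upright red post, 16 mm in diameter, by which it is pushed or pulled along the stand's y. This point: centre of its top, 87 mm above the table; free height 63 mm. It stands 140 mm in front of the jar's axis (stand -x), so it passes clear of the funnel. Axes: the stand's.
- jar_mouth (a point): Centre of the glass jar's mouth, in the plane of its rim, 124 mm above the table (the funnel's spout ends 8 mm above it). The jar is clamped to the carriage: 74 mm wide outside, wall 3 mm, inside depth 96 mm. Axes: the stand's.
- tray_tilt (a joint): Tilt of the tipping tray (rad): 0 = level; grows as it tips towards the funnel, to a firm rubber-buffered stop at 0.95. Hinge along the stand's y, 70 mm behind the funnel's axis, 250 mm up. Its weight brings it back to 0 when let go. Pieces begin to slide between 0.4 and 0.9, depending on friction; if some hang on, let it back and tip it again.
- paddle (a point): Red paddle that turns with the tray; pushing it down tips the tray. This point: centre of its top face (50 x 36 mm, 8 mm thick); axes: the tray's. It is 80 mm from the hinge, 145 mm to +y of the funnel's axis. Tray level: it slopes 0.475 rad, centre 287 mm up; full tilt: 213 mm up, same x, so a straight push down will do. It resists with 3 to 9 N.
- tray: Origin: on the hinge, mid width, at floor level. Axes: x from lip to tail, y the stand's; they tilt with it.
- carriage: The aluminium carriage, 100 x 100 mm, with the clamped glass jar and the red post. Origin: on the table plane under the jar's axis; axes: the stand's.
- tray_floor (a point): Point on the steel tray's floor where the pieces lie, 75 mm behind the hinge. The tray is 90 mm wide inside, walls 32 mm high, from 140 mm behind the hinge to an open lip, 74 mm wide, 50 mm in front of it over the funnel. Axes: the tray's, x from lip to tail.
- lid: Green jar lid, loose, knob up on the table: a plug 60 mm wide, 10 mm high (foot tapers to 52), a disc 82 mm wide, 6 mm thick, and a round knob 24 mm wide, 36 mm high; 52 mm overall, 80 g. Origin: centre of the plug's underside, z up. On the jar the plug goes in the mouth and the disc rests on the rim: origin 10 mm below the rim plane.
- red_jar: Bystander: closed amber glass jar with a red cap, 60 mm wide, 85 mm high. Origin: centre of its underside.
- glue_bottle: Bystander: white bottle with a blue cap, 48 mm wide, 120 mm high. Origin: centre of its underside.
- brush: Bystander: paint brush 170 mm long lying on the table along its own x. Origin: underside, mid length.
- piece0: Chunky terracotta mosaic piece, a block 19 x 15 x 13 mm of about 10 g, lying in the tray at the start. Origin: centre of its underside.
- piece1: Chunky white mosaic piece, a block 17 x 17 x 13 mm of about 10 g, lying in the tray at the start. Origin: centre of its underside.
- piece2: Chunky terracotta mosaic piece, a block 19 x 14 x 13 mm of about 10 g, lying in the tray at the start. Origin: centre of its underside.
- piece3: Chunky blue mosaic piece, a block 18 x 16 x 13 mm of about 10 g, lying in the tray at the start. Origin: centre of its underside.
- piece4: Chunky terracotta mosaic piece, a block 19 x 15 x 14 mm of about 10 g, lying in the tray at the start. Origin: centre of its underside.
- piece5: Chunky white mosaic piece, a block 17 x 16 x 13 mm of about 10 g, lying in the tray at the start. Origin: centre of its underside.
- piece6: Chunky terracotta mosaic piece, a block 19 x 16 x 12 mm of about 10 g, lying in the tray at the start. Origin: centre of its underside.
Not all that is in view belongs to the job. Several things have the shape of the lid; the one meant has the colours described above.

How it is judged:
By the outcome, as a careful person would: the job done as asked, in the order asked, and still so for the second after the job is handed in, with the robot touching nothing.
It also fails if it takes over 72 s, if anything falls off the work surface, if the arm or the gripper's body presses on something with over 40 N, if the wrist force passes 120 N, or if a joint passes its speed limit or range.

## Working session

There is one attempt and no reset: what is moved stays moved. The work goes in short steps, Python scripts to look and compute and a shell command to move; the robot and the scene stay as the last step left them, time stands still between calls to the robot, and variables do not carry over. Pictures are saved under pics/ and viewed, at most 10 in all, crops included, and the job is handed in when it is done.

```bash
mkdir -p pics; ls; python3 - <<'E'
from cell import *
import cv2
s=observe();print(s)
for n in("scene","top"):
    print(n,camera_info(n)); cv2.imwrite(f"pics/{n}0.png",cv2.cvtColor(grab_frame(n),cv2.COLOR_RGB2BGR))
E
```

```text
pics
{'t': 0.0, 'q': array([ 1.16202574e+00,  3.20285055e-01,  1.56568964e+00,  2.66543952e-05,
        1.25741975e+00, -1.99633900e-02]), 'dq': array([ 0.00103562, -0.00014407,  0.00130284, -0.00124202, -0.00069698,
       -0.00086445]), 'effort': array([-6.65213483e-04, -4.12455225e+01, -2.31963426e+01,  7.24799163e-02,
        4.58368845e-02, -1.40605171e-04]), 'ee_pos': array([217.74878052, 531.63896332, 227.12009353]), 'eef_rot': array([ 1.93185365e-01,  9.81161864e-01, -8.77575687e-04, -2.04030179e-04]), 'force': array([-0.14083568,  0.71770226,  0.15366901]), 'ft_torque': array([0.02627575, 0.00271122, 0.00807463]), 'gripper_force': 0.0, 'grip_width': 1.005149299473301}
scene {'fx': 451.390290530483, 'fy': 451.390290530483, 'cx': 257.0040325699132, 'cy': 186.76826415817254, 'xyz': array([ 884.9774795 , -628.75138   , 1092.99657829]), 'attitude': array([0.32121482, 0.08510624, 0.21792909, 0.91765183])}
top {'fx': 451.39350910191877, 'fy': 451.39350910191877, 'cx': 267.799384615505, 'cy': 194.15639684674204, 'xyz': array([ 482.23995605,   37.39253022, 1489.2432836 ]), 'attitude': array([ 0.01239157, -0.02450431, -0.69886302,  0.71472825])}
```

View pics/scene0.png

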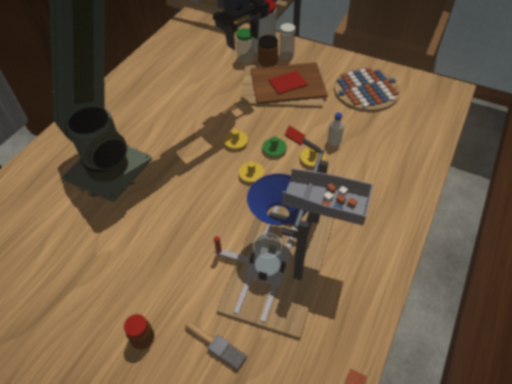

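View pics/top0.png

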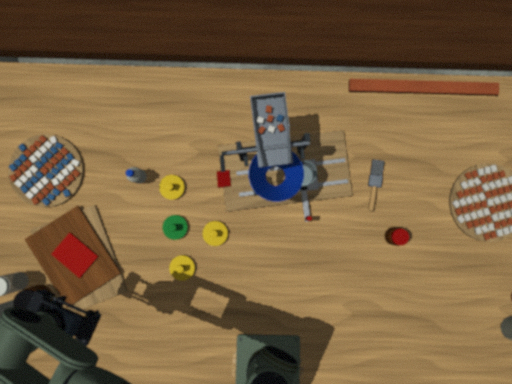

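The scene view shows the funnel at (275,200), post top (217,238), paddle (295,134) and green lid (274,147). The top view has the funnel at (276,178), post (309,218), paddle (223,179) and green lid (176,227). The carriage is drawn out. Next I'll triangulate with colour centroids.

```bash
cat > h.py <<'E'
from cell import *
import cv2, numpy as np
from scipy.spatial.transform import Rotation as R
def ray(n,p):
    c=camera_info(n); d=np.array([(p[0]-c['cx'])/c['fx'],-(p[1]-c['cy'])/c['fy'],-1])
    return np.array(c['xyz']),R.from_quat(c['attitude']).apply(d)
def tri(ps,pt):
    a,u=ray("scene",ps);b,v=ray("top",pt)
    s=np.linalg.lstsq(np.c_[u,-v],b-a,rcond=None)[0]
    P,Q=a+s[0]*u,b+s[1]*v
    return (P+Q)/2,np.linalg.norm(P-Q)
def atz(n,p,z):
    a,u=ray(n,p); return a+u*(z-a[2])/u[2]
def proj(n,P):
    c=camera_info(n);q=R.from_quat(c['attitude']).inv().apply(np.array(P,float)-c['xyz'])
    return np.array([c['cx']+c['fx']*q[...,0]/-q[...,2],c['cy']+c['fy']*q[...,1]/q[...,2]]).T
def mask(img,col):
    h=cv2.cvtColor(img,cv2.COLOR_RGB2HSV)
    H,S,V=[h[...,i].astype(int) for i in range(3)]
    k={'red':((H<6)|(H>174))&(S>170)&(V>60),'green':(abs(H-68)<18)&(S>110)&(V>40),'blue':(abs(H-117)<12)&(S>140)&(V>40)}[col]
    return k.astype(np.uint8)
def blobs(img,col,amin=8):
    n,l,st,ce=cv2.connectedComponentsWithStats(mask(img,col))
    return [(ce[i].round(1).tolist(),st[i].tolist()) for i in range(1,n) if st[i][4]>=amin]
E
python3 - <<'E'
from h import *
for n in("scene","top"):
    im=cv2.cvtColor(cv2.imread(f"pics/{n}0.png"),cv2.COLOR_BGR2RGB)
    for c in('red','green','blue'): print(n,c,blobs(im,c))
a=cv2.imread("pics/scene0.png")[110:310,190:390];b=cv2.imread("pics/top0.png")[80:250,155:355]
a=cv2.resize(a,None,fx=2,fy=3,interpolation=2);b=cv2.resize(b,None,fx=2,fy=2,interpolation=2)
a=cv2.resize(cv2.imread("pics/scene0.png")[110:310,205:375],(400,470),interpolation=cv2.INTER_CUBIC)
b=cv2.resize(cv2.imread("pics/top0.png")[80:250,155:355],(400,340),interpolation=cv2.INTER_CUBIC)
c=np.zeros((470,800,3),np.uint8);c[:,:400]=a;c[:340,400:]=b;cv2.imwrite("pics/crop.png",c)
E
```

```text
scene red [([270.6, 4.7], [265, 0, 10, 12, 66]), ([287.4, 81.7], [269, 71, 38, 22, 494]), ([294.5, 134.8], [286, 127, 18, 17, 159]), ([216.5, 239.0], [215, 237, 4, 5, 16]), ([135.3, 325.5], [125, 315, 22, 22, 387])]
scene green [([243.8, 33.3], [237, 29, 15, 10, 124]), ([274.1, 146.8], [263, 138, 23, 18, 259])]
scene blue [([265.7, 197.1], [249, 179, 38, 45, 964]), ([291.1, 209.1], [290, 208, 4, 3, 9])]
top red [([223.3, 178.6], [217, 171, 13, 16, 178]), ([308.9, 218.1], [307, 217, 5, 3, 14]), ([399.7, 236.3], [391, 228, 18, 17, 232]), ([74.3, 254.9], [52, 233, 46, 45, 1080])]
top green [([174.8, 226.9], [163, 216, 25, 23, 467])]
top blue [([277.3, 180.5], [250, 154, 53, 47, 1345]), ([129.7, 172.5], [127, 170, 7, 6, 34])]
```

View pics/crop.png

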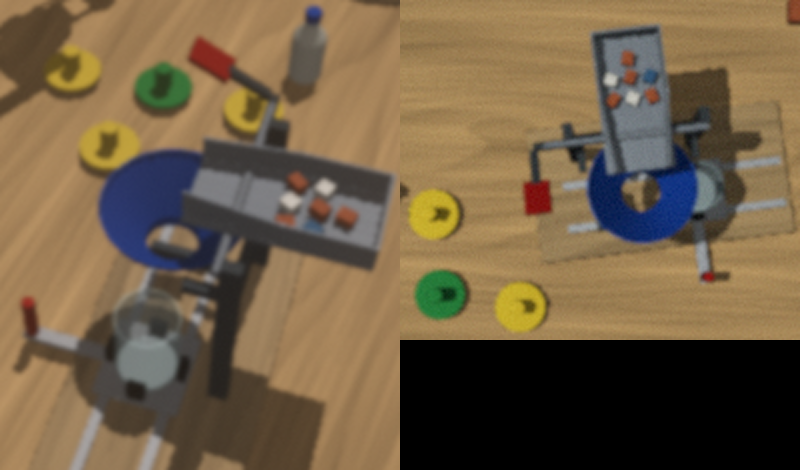

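```bash
cat > fit.py <<'E'
from h import *
from scipy.optimize import least_squares
P,e=tri((294.5,134.8),(223.3,178.6));print("paddle",P,e)
Q,e=tri((216.5,238.5),(308.9,218.1));print("post",Q,e)
ims={n:cv2.cvtColor(cv2.imread(f"pics/{n}0.png"),cv2.COLOR_BGR2RGB) for n in("scene","top")}
ell={}
for n in ims:
    m=cv2.morphologyEx(mask(ims[n],'green'),cv2.MORPH_CLOSE,np.ones((5,5)))
    cs=[c for c in cv2.findContours(m,0,1)[0] if cv2.contourArea(c)>150 and cv2.boundingRect(c)[1]>100]
    ell[n]=cv2.fitEllipse(cv2.convexHull(cs[0])); print(n,ell[n])
L,e=tri(ell['scene'][0],ell['top'][0]);print("lid disc",L,e)
print("lid from each at z=13", atz("scene",ell['scene'][0],13),atz("top",ell['top'][0],13))
def W(p,S):
    c,s=np.cos(p[2]),np.sin(p[2]);S=np.array(S,float)
    return np.c_[p[0]+c*S[:,0]-s*S[:,1],p[1]+s*S[:,0]+c*S[:,1],S[:,2]]
th=np.linspace(0,2*np.pi,90)
ring=np.c_[80*np.cos(th),80*np.sin(th),0*th+206]
obs=[((-85,170,12),(227.5,211)),((-85,-250,12),(352.5,195)),((135,-250,12),(345,131.5)),((-1,145,287),(223.3,178.6))]
def res(p):
    r=[(proj("top",W(p,[s]))[0]-o) for s,o in obs]
    r.append((proj("scene",W(p,[(-1,145,287)]))[0]-(294.5,134.8)))
    r.append((proj("top",W(p,[(-140,-p[3],87)]))[0]-(308.9,218.1)))
    r.append((proj("scene",W(p,[(-140,-p[3],87)]))[0]-(216.5,238.5)))
    g=proj("top",W(p,ring)); r.append([g[:,0].min()-249.5,g[:,0].max()-304]); r.append([g[:,1].max()-201,0])
    return np.concatenate(r)
f=least_squares(res,[550,0,0.1,100],loss='soft_l1');print(f.x.round(3));print(res(f.x).round(1))
E
python3 fit.py
```

```text
paddle [584.94869576 137.68829409 283.08931248] 1.1774333811404505
post [ 484.42392237 -115.52613797   82.46797246] 0.539629144447912
scene ((273.9642028808594, 146.62515258789062), (17.214174270629883, 22.167015075683594), 90.2988052368164)
top ((174.78878784179688, 226.884521484375), (23.721681594848633, 24.616268157958984), 79.37867736816406)
lid disc [446.68669392 313.2936464   12.79601478] 1.1679189118188105
lid from each at z=13 [447.26228814 313.43377062  13.        ] [446.18338229 312.96516671  13.        ]
[ 6.09461e+02 -8.31900e+00  1.48000e-01  8.84040e+01]
[-1.2  0.4  0.8  0.3 -0.7 -2.   0.8 -1.1  0.2 -0.1  0.4  0.1 -0.6 -0.7
 -0.7  0.8  0.4  0. ]
```

The fit is consistent to about 1 px: stand at (609,−8) with yaw 0.148, slide about 88 mm, and lid at (446.7,313) with its disc at z≈13. I'll move above the post, with the closing axis along stand y.

```bash
python3 -m creep '[[1,0.266,-0.648,0,0,0,0.96],[1,0.266,-0.648,0,0,0,0.96],[1,0.266,-0.648,0,0,0,0.96],[1,0.266,-0.648,0,0,0,0.96],[1,0.266,-0.648,0,0,0,0.96],[1,0.266,-0.648,0,0,0,0.96],[1,0.266,-0.648,0,0,0,0.96],[1,0.266,-0.648,0,0,0,0.96],[1,0.266,-0.648,0,0,0,0],[1,0.266,-0.648,0,0,0,0],[1,0.266,-0.648,0,0,0,0],[1,0.266,-0.648,0,0,0,0],[1,0.266,-0.648,0,0,0,0],[1,0.266,-0.648,0,0,0,0],[1,0.266,-0.648,0,0,0,0],[1,0.266,-0.648,0,0,0,0],[1,0.266,-0.648,0,0,0,0],[1,0.266,-0.648,0,0,0,0],[1,0.266,-0.648,0,0,0,0],[1,0.266,-0.648,0,0,0,0]]'; python3 -m creep '[[0.6,0,0,-0.5,0,0,0],[0.6,0,0,-0.5,0,0,0]]'; python3 -c "
from h import *
s=observe();print(s['q'],s['force'],R.from_quat(s['eef_rot']).as_matrix()[:,1])"
```

```text
t: 1.77
ee_pos: [484.0, -117.7, 227.7]
eef_rot: [-0.073, 0.997, 0.0, -0.0]
force: [0.0, 0.3, 0.1]
grip_width: 1.001
gripper_force: 0.0
t: 1.93
ee_pos: [485.4, -118.1, 178.0]
eef_rot: [-0.072, 0.997, -0.001, 0.002]
force: [-1.1, 0.5, -0.7]
grip_width: 0.884
gripper_force: 0.0
[-2.61689913e-01  2.39698324e-01  1.81283335e+00  2.48561728e-05
  1.08570515e+00 -1.97654515e+00] [-1.07569813  0.51185479 -0.66971156] [-0.1435476   0.98964255 -0.00130433]
```

```bash
python3 -m creep '[[0.6,0,0.04,-0.45,0,0,0],[0.6,0,0,-0.45,0,0,0],[0.6,0,0,-0.45,0,0,0],[0.6,0,0,-0.45,0,0,0],[0.6,0,0,-0.45,0,0,0],[0.6,0,0,0,0,0,0],[0.25,0,0,0,0,0,0],[0.25,0,0,0,0,0,0],[0.25,0,0,0,0,0,0],[0.25,0,0,0,0,0,0]]' 10
python3 -m creep '[[0,0,0,0,0,0,0],[0,0,0,0,0,0,0],[0,0,0,0,0,0,0],[0,0,0,0,0,0,0]]' 10
```

```text
t: 2.77
ee_pos: [484.9, -114.1, 66.9]
eef_rot: [-0.074, 0.997, -0.0, 0.001]
force: [-0.1, 0.3, 0.3]
grip_width: 0.34
gripper_force: 0.0
t: 3.1
ee_pos: [484.6, -114.5, 66.4]
eef_rot: [-0.074, 0.997, -0.001, 0.001]
force: [-1.2, -3.2, 5.9]
grip_width: 0.175
gripper_force: 10.0
```

```bash
python3 -m creep '[[0,-0.018,0.12,0,0,0,0],[0,-0.03,0.2,0,0,0,0],[0,-0.03,0.2,0,0,0,0],[0,-0.03,0.2,0,0,0,0],[0,-0.03,0.2,0,0,0,0],[0,-0.03,0.2,0,0,0,0],[0,-0.03,0.2,0,0,0,0],[0,-0.018,0.12,0,0,0,0],[0,-0.009,0.06,0,0,0,0]]';python3 -m creep '[[0,-0.006,0.04,0,0,0,0],[0,-0.006,0.04,0,0,0,0]]'
```

```text
t: 3.85
ee_pos: [473.3, -38.5, 66.3]
eef_rot: [-0.074, 0.997, -0.0, 0.001]
force: [-1.1, -3.5, 6.2]
grip_width: 0.171
gripper_force: 10.0
t: 4.02
ee_pos: [472.8, -35.0, 66.3]
eef_rot: [-0.074, 0.997, -0.0, 0.001]
force: [0.5, -1.9, 7.1]
grip_width: 0.171
gripper_force: 10.0
```

```bash
python3 -m creep '[[0,-0.006,0.04,0,0,0,0],[0,0,0,0,0,0,0]]'|grep -E "ee_pos|force: \[";python3 -m creep '[[0,-0.005,0.03,0,0,0,0],[0,0,0,0,0,0,0]]'|grep -E "ee_pos|force: \["; python3 -m creep '[[0,-0.003,0.02,0,0,0,0],[0,0,0,0,0,0,0]]'|grep -E "ee_pos|force: \["
```

```text
ee_pos: [472.4, -32.8, 66.3]
force: [-1.3, -0.5, 7.3]
ee_pos: [472.2, -31.5, 66.3]
force: [-0.6, -0.5, 6.8]
ee_pos: [472.1, -30.6, 66.3]
force: [-1.3, -2.2, 6.5]
```

```bash
python3 -m creep '[[0,-0.003,0.02,0,0,0,0],[0,0,0,0,0,0,0]]'|grep -E "ee_pos|force: \[";python3 -m creep '[[0,-0.003,0.02,0,0,0,0],[0,0,0,0,0,0,0]]'|grep -E "ee_pos|force: \["; python3 -m creep '[[0,-0.003,0.02,0,0,0,0],[0,0,0,0,0,0,0]]'|grep -E "ee_pos|force: \["
```

```text
ee_pos: [471.9, -29.6, 66.3]
force: [-0.7, -1.6, 7.4]
ee_pos: [471.8, -28.6, 66.3]
force: [-0.4, -2.1, 6.4]
ee_pos: [471.7, -27.6, 66.3]
force: [-0.9, -2.2, 7.1]
```

```bash
python3 -m creep '[[0,-0.003,0.02,0,0,0,0],[0,0,0,0,0,0,0]]'|grep -E "ee_pos|force: \[";python3 -m creep '[[0,-0.003,0.02,0,0,0,0],[0,0,0,0,0,0,0]]'|grep -E "ee_pos|force: \["
```

```text
ee_pos: [471.6, -27.2, 66.3]
force: [-0.1, -3.6, 5.9]
ee_pos: [471.6, -27.2, 66.3]
force: [0.5, -9.1, 5.1]
```

```bash
python3 -m creep '[[0,-0.003,0.02,0,0,0,0],[0,0,0,0,0,0,0]]'|grep -E "ee_pos|force: \[";python3 -m creep '[[0,-0.003,0.02,0,0,0,0],[0,0,0,0,0,0,0]]'|grep -E "ee_pos|force: \["
```

```text
ee_pos: [471.6, -27.1, 66.3]
force: [0.2, -13.8, 4.2]
ee_pos: [471.6, -27.0, 66.3]
force: [-0.3, -18.0, 4.8]
```

The carriage is home, with a firm 18 N at y=-27. I'll release, lift, and move over the paddle with the fingers shut.

```bash
python3 -m creep '[[0.5,0,-0.02,0,0,0,0],[0.5,0,-0.02,0,0,0,0],[0.5,0,0,0,0,0,0],[0.5,0,0,0.3,0,0,0],[0.5,0,0,0.6,0,0,0],[0,0,0,0.7,0,0,0],[0,0,0,0.7,0,0,0],[0,0,0,0.7,0,0,0],[0,0,0,0.7,0,0,0],[0,0,0,0.7,0,0,0],[0,0,0,0.7,0,0,0],[0,0,0,0.5,0,0,0],[0,0.38,0.56,0,0,0,0],[0,0.38,0.56,0,0,0,0],[0,0.38,0.56,0,0,0,0],[0,0.38,0.56,0,0,0,0],[0,0.38,0.56,0,0,0,0],[0,0.38,0.56,0,0,0,0],[0,0,0,0,0,0,0]]' 10
python3 - <<'E'
from h import *
for n in("scene","top"):
    im=grab_frame(n); cv2.imwrite(f"pics/{n}1.png",cv2.cvtColor(im,cv2.COLOR_RGB2BGR))
    print(n,blobs(im,'red'))
E
```

```text
t: 7.27
ee_pos: [586.5, 147.9, 343.1]
eef_rot: [-0.076, 0.997, 0.002, -0.001]
force: [0.3, -0.6, -0.6]
grip_width: 0.004
gripper_force: 0.0
scene [([278.7, 82.5], [269, 74, 18, 20, 209]), ([293.2, 134.9], [287, 129, 14, 14, 58]), ([228.9, 212.2], [228, 210, 3, 5, 12]), ([135.2, 325.5], [125, 315, 22, 22, 382])]
top [([280.5, 221.8], [279, 221, 4, 3, 10]), ([399.8, 236.3], [391, 228, 18, 17, 231]), ([74.4, 254.8], [52, 233, 46, 45, 1078])]
```

```bash
python3 -m creep '[[0,-0.01,-0.13,-0.2,0,0,0],[0,0,0,-0.2,0,0,0],[0,0,0,-0.14,0,0,0],[0,0,0,-0.1,0,0,0],[0,0,0,-0.1,0,0,0]]' 10;python3 -m creep '[[0,0,0,-0.1,0,0,0],[0,0,0,-0.1,0,0,0],[0,0,0,-0.1,0,0,0]]'
```

```text
t: 7.78
ee_pos: [583.4, 135.6, 308.4]
eef_rot: [-0.073, 0.997, 0.0, -0.0]
force: [-0.2, 0.3, 3.9]
grip_width: 0.009
gripper_force: 1.6
t: 8.03
ee_pos: [583.9, 136.1, 293.8]
eef_rot: [-0.074, 0.997, 0.0, 0.001]
force: [-1.5, 0.2, 4.6]
grip_width: 0.005
gripper_force: 1.7
```

```bash
python3 -m creep '[[0,0,0,-0.08,0,0,0],[0,0,0,-0.08,0,0,0],[0,0,0,-0.08,0,0,0],[0,0,0,-0.08,0,0,0],[0,0,0,-0.08,0,0,0],[0,0,0,-0.08,0,0,0],[0,0,0,-0.08,0,0,0],[0,0,0,-0.08,0,0,0],[0,0,0,-0.08,0,0,0],[0,0,0,-0.08,0,0,0]]';python3 -m creep '[[0,0,0,-0.04,0,0,0],[0,0,0,-0.04,0,0,0],[0,0,0,-0.04,0,0,0],[0,0,0,-0.04,0,0,0]]'
```

```text
t: 8.87
ee_pos: [584.5, 136.2, 253.4]
eef_rot: [-0.074, 0.997, 0.0, 0.001]
force: [-0.4, 0.7, 3.3]
grip_width: 0.004
gripper_force: 2.1
t: 9.2
ee_pos: [584.4, 136.2, 245.5]
eef_rot: [-0.074, 0.997, 0.0, 0.001]
force: [0.8, -0.3, 2.6]
grip_width: 0.007
gripper_force: 1.5
```

```bash
python3 -m creep '[[0,0,0,-0.03,0,0,0],[0,0,0,-0.03,0,0,0],[0,0,0,-0.03,0,0,0],[0,0,0,-0.03,0,0,0]]'|grep -E "ee_pos|force: \["; python3 -m creep '[[0,0,0,-0.02,0,0,0],[0,0,0,-0.02,0,0,0]]'|grep -E "ee_pos|force: \["
python3 - <<'E'
from h import *
a=grab_frame("scene")[110:310,205:375];b=grab_frame("top")[80:250,155:355]
c=np.zeros((470,800,3),np.uint8);c[:,:400]=cv2.resize(a,(400,470),interpolation=2);c[:340,400:]=cv2.resize(b,(400,340),interpolation=2)
cv2.imwrite("pics/tip1.png",c[...,::-1])
E
```

```text
ee_pos: [583.7, 136.0, 239.2]
force: [1.1, 1.1, 3.5]
ee_pos: [583.7, 136.1, 237.2]
force: [0.3, 0.1, 2.8]
```

View pics/tip1.png

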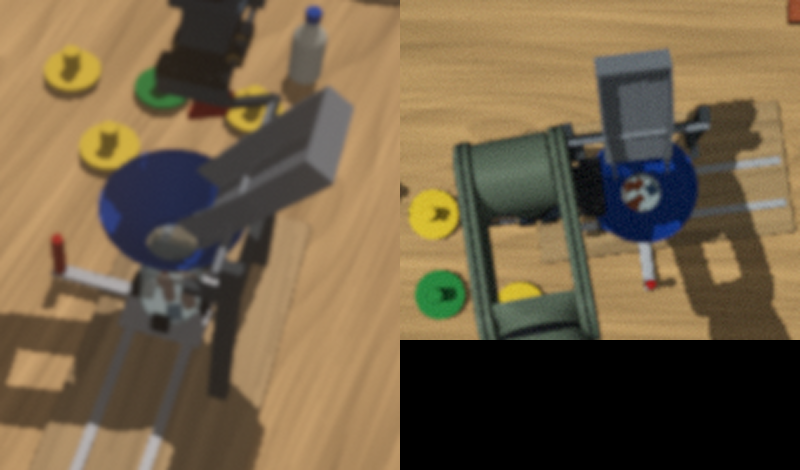

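The tray is tipped almost fully and looks empty, and pieces are visible in the spout and jar. I'll let it back gently, then check.

```bash
python3 -m creep '[[0,0,0,0.06,0,0,0],[0,0,0,0.12,0,0,0],[0,0,0,0.12,0,0,0],[0,0,0,0.12,0,0,0],[0,0,0,0.12,0,0,0],[0,0,0,0.12,0,0,0],[0,0,0,0.12,0,0,0],[0,0,0,0.12,0,0,0],[0,0,0,0.12,0,0,0],[0,0,0,0.12,0,0,0],[0,0,0,0.12,0,0,0],[0,0,0,0.12,0,0,0],[0,0,0,0.12,0,0,0],[0,0,0,0.2,0,0,0],[0,0,0,0.4,0,0,0],[0,0,0,0.4,0,0,0],[0,0,0,0,0,0,0],[0,0,0,0,0,0,0]]'
python3 - <<'E'
from h import *
A=np.mean([grab_frame("scene").astype(float) for _ in range(4)],0).astype(np.uint8);B=np.mean([grab_frame("top").astype(float) for _ in range(4)],0).astype(np.uint8)
a=A[170:270,230:330];b=B[85:215,245:345]
c=np.zeros((520,800,3),np.uint8);c[:400,:400]=cv2.resize(a,(400,400),interpolation=2);c[:520,400:]=cv2.resize(b,(400,520),interpolation=2)
cv2.imwrite("pics/tip2.png",c[...,::-1])
E
```

```text
t: 11.3
ee_pos: [583.8, 136.1, 363.4]
eef_rot: [-0.074, 0.997, 0.0, 0.001]
force: [-0.5, -0.3, 0.1]
grip_width: 0.008
gripper_force: 0.0
```

View pics/tip2.png

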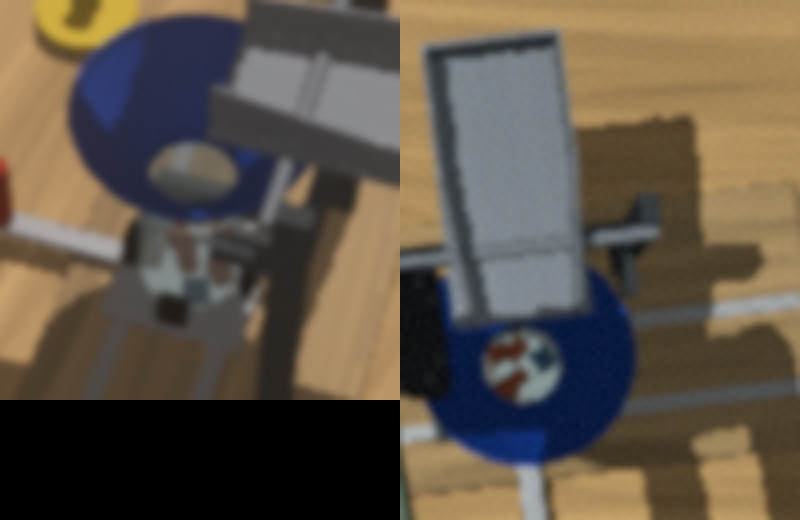

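The tray is empty and the spout clear, with terracotta, white and blue pieces seen in the jar. I'll return to the post, then count the pieces once the jar is drawn out.

```bash
python3 -m creep '[[0.6,-0.374,-0.544,0,0,0,0],[0.6,-0.374,-0.544,0,0,0,0],[0.6,-0.374,-0.544,0,0,0,0],[0.6,-0.374,-0.544,0,0,0,0],[0.6,-0.374,-0.544,0,0,0,0],[0.6,-0.374,-0.544,0,0,0,0],[0.6,0,0,-0.3,0,0,0],[0.6,0,0,-0.7,0,0,0],[0.6,0,0,-0.7,0,0,0],[0.6,0,0,-0.7,0,0,0],[0.6,0,0,-0.7,0,0,0],[0.6,0,0,-0.7,0,0,0],[0.6,0,0,-0.4,0,0,0],[0.6,0,0,0,0,0,0],[0.6,0,0,0,0,0,0]]'
```

```text
t: 12.95
ee_pos: [471.3, -27.1, 152.1]
eef_rot: [-0.074, 0.997, 0.0, -0.001]
force: [0.8, 0.1, 0.1]
grip_width: 0.601
gripper_force: 0.0
```

```bash
python3 -m creep '[[0.6,0,0,-0.5,0,0,0],[0.6,0,0,-0.5,0,0,0],[0.6,0,0,-0.4,0,0,0],[0.6,0,0,-0.3,0,0,0],[0.3,0,0,0,0,0,0],[0.3,0,0,0,0,0,0],[0.3,0,0,0,0,0,0],[0,0,0,0,0,0,0],[0,0,0,0,0,0,0],[0,0,0,0,0,0,0],[0,0,0,0,0,0,0]]' 10
python3 -m creep '[[0,0.009,-0.06,0,0,0,0],[0,0.018,-0.12,0,0,0,0],[0,0.03,-0.2,0,0,0,0],[0,0.03,-0.2,0,0,0,0],[0,0.03,-0.2,0,0,0,0],[0,0.03,-0.2,0,0,0,0],[0,0.03,-0.2,0,0,0,0],[0,0.03,-0.2,0,0,0,0],[0,0.03,-0.2,0,0,0,0],[0,0.03,-0.2,0,0,0,0],[0,0.03,-0.2,0,0,0,0],[0,0.03,-0.2,0,0,0,0],[0,0.03,-0.2,0,0,0,0],[0,0.03,-0.2,0,0,0,0],[0,0.03,-0.2,0,0,0,0],[0,0.018,-0.12,0,0,0,0],[0,0.018,-0.12,0,0,0,0],[0,0.009,-0.06,0,0,0,0],[0,0.009,-0.06,0,0,0,0],[0,0.006,-0.04,0,0,0,0]]'
```

```text
t: 13.87
ee_pos: [472.2, -27.2, 68.3]
eef_rot: [-0.074, 0.997, -0.0, 0.001]
force: [-1.5, -0.8, 4.5]
grip_width: 0.172
gripper_force: 10.0
t: 15.53
ee_pos: [496.0, -186.2, 68.3]
eef_rot: [-0.073, 0.997, 0.0, 0.001]
force: [-1.1, 2.8, 5.3]
grip_width: 0.174
gripper_force: 10.0
```

Stop expected at y ≈ -195.

```bash
python3 -m creep '[[0,0.006,-0.04,0,0,0,0],[0,0.006,-0.04,0,0,0,0],[0,0.006,-0.04,0,0,0,0],[0,0,0,0,0,0,0]]'|grep -E "ee_pos|force: \[";for i in 1; do python3 -m creep '[[0,0.003,-0.02,0,0,0,0],[0,0,0,0,0,0,0]]'|grep -E "ee_pos|force: \[";done; python3 -m creep '[[0,0.003,-0.02,0,0,0,0],[0,0,0,0,0,0,0]]'|grep -E "ee_pos|force: \["
```

```text
ee_pos: [496.9, -192.4, 68.3]
force: [-0.5, 0.7, 5.3]
ee_pos: [497.0, -193.1, 68.3]
force: [-0.6, 1.8, 6.5]
ee_pos: [497.2, -194.1, 68.3]
force: [-0.8, 2.1, 5.5]
```

```bash
python3 -m creep '[[0,0.003,-0.02,0,0,0,0],[0,0,0,0,0,0,0]]'|grep -E "ee_pos|force: \["; python3 -m creep '[[0,0.003,-0.02,0,0,0,0],[0,0,0,0,0,0,0]]'|grep -E "ee_pos|force: \["
```

```text
ee_pos: [497.3, -195.1, 68.3]
force: [-0.6, 1.8, 5.9]
ee_pos: [497.3, -195.3, 68.3]
force: [-0.1, 3.9, 6.1]
```

```bash
python3 -m creep '[[0,0.003,-0.02,0,0,0,0],[0,0,0,0,0,0,0]]'|grep -E "ee_pos|force: \["; python3 -m creep '[[0,0.003,-0.02,0,0,0,0],[0,0,0,0,0,0,0]]'|grep -E "ee_pos|force: \["; python3 -m creep '[[0,0.003,-0.02,0,0,0,0],[0,0,0,0,0,0,0]]'|grep -E "ee_pos|force: \["
```

```text
ee_pos: [497.3, -195.4, 68.2]
force: [0.4, 8.2, 7.9]
ee_pos: [497.3, -195.4, 68.2]
force: [0.6, 10.4, 7.0]
ee_pos: [497.3, -195.5, 68.1]
force: [1.0, 13.6, 9.3]
```

Fully out: travel is 170.1 mm, matching 170. I'll release, lift, head for the lid, and look.

```bash
python3 -m creep '[[0.6,0,0.03,0,0,0,0],[0.6,0,0.03,0,0,0,0],[0.6,0,0,0,0,0,0],[0.6,0,0,0.3,0,0,0],[0.6,0,0,0.7,0,0,0],[0.6,0,0,0.7,0,0,0],[0.6,0,0,0.7,0,0,0],[0.6,-0.067,0.6,0.7,0,0,0],[0.6,-0.067,0.7,0,0,0,0],[0.6,-0.067,0.7,0,0,0,0],[0.6,-0.067,0.7,0,0,0,0],[0.6,-0.067,0.7,0,0,0,0],[0.6,-0.067,0.7,0,0,0,0],[0.6,-0.067,0.7,0,0,0,0],[0.6,-0.067,0.7,0,0,0,0],[0.6,-0.067,0.7,0,0,0,0],[0.6,-0.067,0.7,0,0,0,0],[0.6,-0.067,0.7,0,0,0,0],[0.6,-0.067,0.7,0,0,0,0],[0.6,0,0.7,0,0,0,0]]'
python3 - <<'E'
from h import *
A,B=[np.mean([grab_frame(n).astype(float) for _ in range(4)],0).astype(np.uint8) for n in("scene","top")]
cv2.imwrite("pics/sceneA.png",A[...,::-1]);cv2.imwrite("pics/topB.png",B[...,::-1])
print(blobs(A,'red'),blobs(B,'red'))
print(proj("scene",[635.7,-174.5,124]),proj("top",[635.7,-174.5,124]))
a=A[225:325,220:320];b=B[135:215,290:390]
c=np.zeros((400,800,3),np.uint8);c[:400,:400]=cv2.resize(a,(400,400),interpolation=2);c[:320,400:]=cv2.resize(b,(400,320),interpolation=2)
cv2.imwrite("pics/jar.png",c[...,::-1])
E
```

```text
t: 18.7
ee_pos: [456.9, 252.1, 218.9]
eef_rot: [-0.074, 0.997, -0.0, -0.0]
force: [1.1, -1.1, 0.5]
grip_width: 0.602
gripper_force: 0.0
[([295.2, 81.5], [284, 71, 23, 21, 228]), ([294.5, 134.8], [286, 127, 18, 17, 161]), ([204.9, 264.6], [203, 262, 4, 6, 16]), ([135.3, 325.5], [125, 315, 22, 22, 386])] [([223.2, 178.6], [217, 171, 13, 16, 175]), ([333.7, 214.8], [331, 213, 6, 4, 16]), ([399.8, 236.2], [392, 228, 17, 17, 229]), ([74.3, 254.8], [52, 233, 46, 45, 1083])]
[257.09701148 271.94587296] [330.51659466 168.73440037]
```

View pics/jar.png

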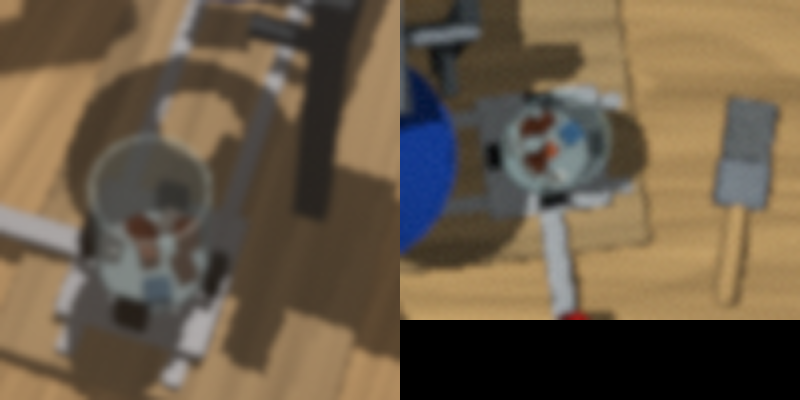

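```bash
python3 - <<'E'
import cv2,numpy as np
A=cv2.imread("pics/sceneA.png");B=cv2.imread("pics/topB.png")
f=lambda i,r,c,h,w,s:cv2.resize(cv2.convertScaleAbs(i[r:r+h,c:c+w],alpha=1.4),(w*s,h*s),interpolation=cv2.INTER_CUBIC)
c=np.zeros((600,800,3),np.uint8)
c[:400,:400]=f(A,255,236,40,40,10);c[:400,400:]=f(B,150,310,40,40,10);c[400:600,:320]=f(A,175,245,50,80,4);c[400:600,400:]=f(B,155,240,50,100,4)
cv2.imwrite("pics/cnt.png",c)
from h import *
print(tri((204.9,263.8),(333.7,214.8)))
E
```

```text
(array([ 496.10726737, -193.23246711,   81.64326945]), np.float64(0.21316285442412375))
```

View pics/cnt.png

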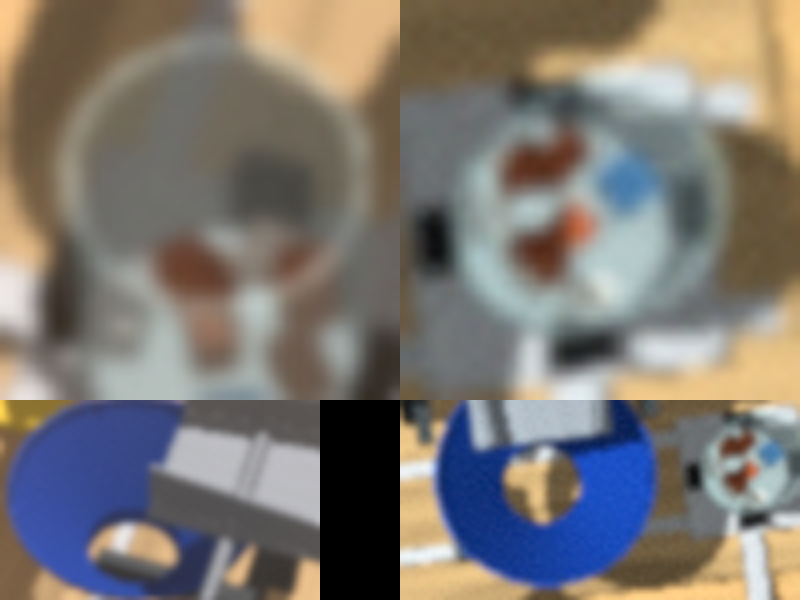

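The jar shows four terracotta pieces (two pairs), one blue, and white ones. The funnel and tray are clear. On to the lid.

```bash
python3 -c "
from h import *
s=observe();print(s['t'],s['ee_pos'],s['force'])"; python3 -m creep '[[0.6,-0.1,0.4,0,0,0,0],[0.6,-0.08,0.4,-0.4,0,0,0],[0.6,0,0.3,-0.5,0,0,0],[0.6,0,0,-0.5,0,0,0],[0.6,0,0,0,0,0,0],[0.6,0,0,0,0,0,0]]'
```

```text
19.1 [457.74473315 249.55501381 219.01343165] [-0.19569402  0.09753199 -0.75847975]
t: 19.6
ee_pos: [448.2, 304.6, 148.4]
eef_rot: [-0.073, 0.997, -0.001, -0.001]
force: [0.4, -0.2, 0.2]
grip_width: 0.597
gripper_force: 0.0
```

```bash
python3 -m creep '[[0.6,-0.03,0.17,-0.5,0,0,0],[0.6,0,0,-0.5,0,0,0],[0.6,0,0,-0.5,0,0,0],[0.6,0,0,-0.4,0,0,0],[0.6,0,0,-0.3,0,0,0],[0.6,0,0,0,0,0,0],[0.4,0,0,0,0,0,0],[0.4,0,0,0,0,0,0]]' 10;python3 -m creep '[[0,0,0,0,0,0,0],[0,0,0,0,0,0,0],[0,0,0,0,0,0,0],[0,0,0,0,0,0,0],[0,0,0,0,0,0,0]]' 10; python3 -m creep '[[0,0,0,0,0,0,0],[0,0,0,0.1,0,0,0],[0,0,0,0.3,0,0,0],[0,0,0,0.3,0,0,0],[0,0,0,0.3,0,0,0]]' 25
```

```text
t: 20.27
ee_pos: [448.7, 314.8, 41.0]
eef_rot: [-0.073, 0.997, 0.001, 0.002]
force: [0.2, 0.1, -0.4]
grip_width: 0.484
gripper_force: 0.0
t: 20.68
ee_pos: [447.6, 314.7, 40.1]
eef_rot: [-0.074, 0.997, 0.0, 0.001]
force: [0.5, -1.0, 6.8]
grip_width: 0.259
gripper_force: 10.0
t: 21.1
ee_pos: [446.7, 314.3, 89.4]
eef_rot: [-0.074, 0.997, -0.0, -0.001]
force: [-0.5, -1.1, -1.4]
grip_width: 0.257
gripper_force: 25.0
```

```bash
python3 -m creep '[[0,0,0,0.6,0,0,0],[0,0,0,0.7,0,0,0],[0,0,0,0.7,0,0,0],[0,0,-0.3,0.7,0,0,0],[0,0.03,-0.6,0.7,0,0,0],[0,0.03,-0.7,0,0,0,0],[0,0.03,-0.7,0,0,0,0],[0,0.03,-0.7,0,0,0,0],[0,0.03,-0.7,0,0,0,0],[0,0.03,-0.7,0,0,0,0],[0,0.03,-0.7,0,0,0,0],[0,0.03,-0.7,0,0,0,0],[0,0.03,-0.7,0,0,0,0],[0,0.05,-0.7,0,0,0,0],[0,0.1,-0.7,0,0,0,0],[0,0.2,-0.6,0,0,0,0],[0,0.3,-0.6,0,0,0,0],[0,0.3,-0.4,0,0,0,0],[0,0.3,0,0,0,0,0],[0,0.3,0,0,0,0,0]]' 25;python3 -m creep '[[0,0.3,0,0,0,0,0],[0,0,0,0,0,0,0],[0,0,0,0,0,0,0]]'
```

```text
t: 22.77
ee_pos: [538.1, -159.0, 255.3]
eef_rot: [-0.072, 0.997, 0.0, -0.0]
force: [0.4, 0.2, -1.5]
grip_width: 0.258
gripper_force: 25.0
t: 23.02
ee_pos: [552.8, -157.5, 255.0]
eef_rot: [-0.074, 0.997, 0.0, -0.001]
force: [0.6, 1.1, -1.7]
grip_width: 0.255
gripper_force: 25.0
```

```bash
python3 -m creep '[[0,0.3,-0.17,0,0,0,0],[0,0.5,-0.17,0,0,0,0],[0,0.5,0,0,0,0,0],[0,0.36,0,-0.2,0,0,0],[0,0,0,-0.4,0,0,0],[0,0,0,-0.4,0,0,0],[0,0,0,0,0,0,0],[0,0,0,0,0,0,0],[0,0,0,0,0,0,0]]'
python3 - <<'E'
from h import *
A,B=[np.mean([grab_frame(n).astype(float) for _ in range(3)],0).astype(np.uint8) for n in("scene","top")]
s=observe();print(s['ee_pos'])
f=lambda i,r,c,h,w,k:cv2.resize(i[r:r+h,c:c+w],(w*k,h*k),interpolation=2)
P=s['ee_pos'];print(proj("scene",P-[0,0,27]),proj("scene",[635.7,-174.5,124]),blobs(A,'green'),blobs(B,'green'))
c=np.zeros((400,800,3),np.uint8);c[:,:400]=f(A,220,210,100,100,4);c[:320,400:]=f(B,130,290,80,100,4);cv2.imwrite("pics/pl.png",c[...,::-1])
E
```

```text
t: 23.77
ee_pos: [635.9, -174.7, 207.1]
eef_rot: [-0.074, 0.997, -0.0, 0.001]
force: [-0.1, 0.1, -1.0]
grip_width: 0.258
gripper_force: 25.0
[ 636.12993843 -174.7499528   206.67579193]
[256.82548839 260.47584848] [257.09701148 271.94587296] [([244.1, 33.4], [237, 29, 15, 10, 126]), ([268.7, 263.3], [265, 256, 9, 16, 95])] [([322.5, 164.4], [320, 159, 6, 11, 50]), ([339.2, 177.0], [335, 174, 10, 7, 40]), ([27.8, 333.3], [17, 323, 23, 22, 403])]
```

View pics/pl.png

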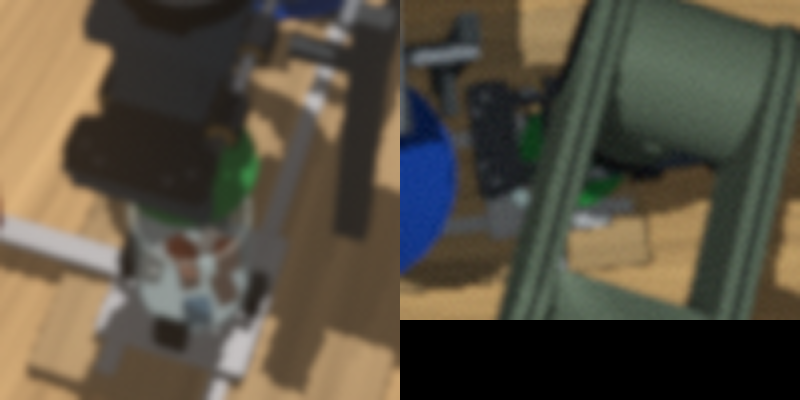

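The lid is centred above the jar mouth. I'll descend, feeling for contact.

```bash
python3 -m creep '[[0,0,0,-0.2,0,0,0],[0,0,0,-0.2,0,0,0],[0,0,0,-0.2,0,0,0],[0,0,0,-0.1,0,0,0],[0,0,0,-0.06,0,0,0],[0,0,0,-0.04,0,0,0]]'|grep -E "ee_pos|force: \["; python3 -m creep '[[0,0,0,-0.04,0,0,0],[0,0,0,-0.04,0,0,0],[0,0,0,0,0,0,0]]'|grep -E "ee_pos|force: \["
```

```text
ee_pos: [635.7, -174.6, 164.5]
force: [0.3, 0.0, -0.4]
ee_pos: [636.0, -174.7, 161.5]
force: [0.7, -0.4, -0.9]
```

```bash
python3 -m creep '[[0,0,0,-0.04,0,0,0],[0,0,0,-0.03,0,0,0],[0,0,0,0,0,0,0]]'|grep -E "ee_pos|force: \["; python3 -m creep '[[0,0,0,-0.02,0,0,0],[0,0,0,0,0,0,0]]'|grep -E "ee_pos|force: \["
```

```text
ee_pos: [635.8, -174.6, 157.9]
force: [0.1, -0.5, -1.4]
ee_pos: [635.9, -174.6, 157.1]
force: [-0.5, 0.0, -0.4]
```

```bash
python3 -m creep '[[0,0,0,-0.03,0,0,0],[0,0,0,0,0,0,0]]'|grep -E "ee_pos|force: \["; python3 -m creep '[[0,0,0,-0.02,0,0,0],[0,0,0,0,0,0,0]]'|grep -E "ee_pos|force: \["; python3 -m creep '[[0,0,0,-0.02,0,0,0],[0,0,0,0,0,0,0]]'|grep -E "ee_pos|force: \["
```

```text
ee_pos: [635.9, -174.6, 155.4]
force: [-0.6, 0.1, -0.3]
ee_pos: [635.9, -174.6, 154.5]
force: [-0.3, -0.9, -1.3]
ee_pos: [636.0, -174.7, 154.1]
force: [-0.7, 0.1, 1.0]
```

```bash
python3 -m creep '[[0,0,0,-0.02,0,0,0],[0,0,0,0,0,0,0]]'|grep -E "ee_pos|force: \["; python3 -m creep '[[0.4,0,0,0,0,0,0],[0.5,0,0,0,0,0,0],[0.5,0,0,0,0,0,0],[0.5,0,0,0,0,0,0],[0.5,0,0,0.1,0,0,0],[0.5,0,0,0.3,0,0,0],[0.5,0,0,0.5,0,0,0],[0.5,0,0,0.5,0,0,0],[0.5,-0.2,0,0.4,0,0,0],[0.5,-0.6,0,0.2,0,0,0],[0.5,-0.6,-0.2,0,0,0,0],[0.5,-0.6,-0.2,0,0,0,0],[0.5,-0.6,-0.2,0,0,0,0],[0.5,-0.5,-0.2,0,0,0,0],[0.5,-0.4,-0.2,0,0,0,0],[0.5,-0.2,0,0,0,0,0],[0.5,0,0,0,0,0,0],[0.5,0,0,0,0,0,0]]'
python3 - <<'E'
from h import *
A,B=[np.mean([grab_frame(n).astype(float) for _ in range(3)],0).astype(np.uint8) for n in("scene","top")]
f=lambda i,r,c,h,w,k:cv2.resize(i[r:r+h,c:c+w],(w*k,h*k),interpolation=2)
print(blobs(A,'green'),blobs(B,'green'),blobs(A,'red'),blobs(B,'red'))
print(proj("scene",[636,-174.7,127]),proj("top",[636,-174.7,127]))
c=np.zeros((400,800,3),np.uint8);c[:,:400]=f(A,220,210,100,100,4);c[:400,400:]=f(B,120,290,100,100,4);cv2.imwrite("pics/fin.png",c[...,::-1])
E
```

```text
ee_pos: [636.0, -174.7, 154.1]
force: [-2.6, 0.3, 6.4]
t: 27.4
ee_pos: [451.5, -224.5, 253.1]
eef_rot: [-0.073, 0.997, -0.0, 0.001]
force: [0.9, -0.1, -0.9]
grip_width: 0.503
gripper_force: 0.0
[([244.2, 33.4], [237, 29, 16, 10, 125]), ([256.5, 271.0], [240, 257, 34, 30, 760])] [([330.5, 169.5], [318, 157, 27, 27, 551]), ([27.8, 333.3], [17, 323, 23, 22, 397])] [([262.7, 5.7], [251, 0, 24, 13, 269]), ([287.5, 81.8], [269, 71, 38, 22, 490]), ([294.5, 134.8], [286, 127, 18, 17, 158]), ([204.9, 264.3], [203, 262, 4, 5, 14]), ([134.5, 326.1], [124, 316, 23, 22, 384])] [([223.3, 178.6], [217, 171, 13, 16, 177]), ([333.7, 214.8], [331, 213, 6, 4, 16]), ([74.3, 254.8], [52, 233, 46, 45, 1083])]
[257.150721   271.46070753] [330.73811853 168.53088574]
```

View pics/fin.png

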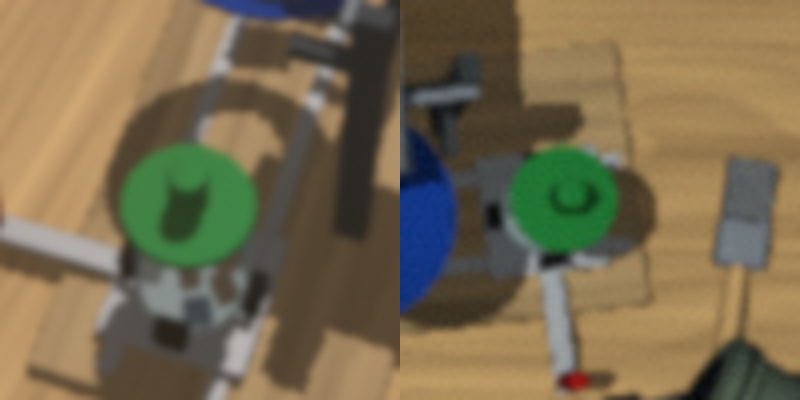

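The lid is seated level and centred. The red cap's centroid moved by 0.8 px, possibly from the arm's shadow, so I'll move away and recheck.

```bash
python3 -m creep '[[0.5,-0.1,0.5,0.2,0,0,0],[0.5,-0.1,0.6,0.2,0,0,0],[0.5,-0.1,0.6,0,0,0,0],[0.5,0,0.6,0,0,0,0],[0.5,0,0.6,0,0,0,0],[0.5,0,0.4,0,0,0,0],[0.5,0,0,0,0,0,0],[0.5,0,0,0,0,0,0]]'
python3 - <<'E'
from h import *
for n in("scene","top"):
    A=grab_frame(n);print(n,blobs(A,'red'),blobs(A,'green'))
E
```

```text
t: 28.37
ee_pos: [436.3, -59.0, 272.7]
eef_rot: [-0.075, 0.997, -0.0, 0.0]
force: [-0.3, -0.4, 0.3]
grip_width: 0.502
gripper_force: 0.0
scene [([262.6, 5.7], [251, 0, 24, 13, 267]), ([287.5, 81.7], [269, 71, 38, 22, 494]), ([294.4, 134.7], [286, 127, 18, 17, 161]), ([204.8, 264.3], [203, 262, 5, 6, 26]), ([135.3, 325.1], [125, 314, 22, 24, 419])] [([244.1, 33.4], [237, 29, 15, 10, 126]), ([256.5, 271.0], [240, 257, 34, 30, 758])]
top [([223.2, 178.6], [217, 171, 13, 16, 178]), ([333.4, 214.9], [331, 213, 6, 4, 16]), ([399.7, 236.2], [391, 228, 18, 17, 232]), ([74.4, 254.7], [52, 233, 46, 45, 1089])] [([330.5, 169.5], [318, 157, 27, 27, 549]), ([27.8, 333.3], [17, 323, 23, 22, 400])]
```

The red jar hasn't moved; it was the shadow.

```bash
python3 -c "
from cell import *
print(job_done())"
```

```text
the job is handed in; nothing more can be done
None
```

Handed in at about 28 s: the tray and funnel came out clear, the carriage is fully out and the green lid is seated level; the red jar is unmoved and I never touched the glue bottle or brush, but I couldn't count all seven pieces because the two white ones blend into the jar, and I tipped the tray only until it emptied, just short of its stop.

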